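# Set the packing gauge's stop in its notch

### The arm

A 6-joint arm with a two-finger parallel gripper is mounted at the origin on the work surface; the furniture and walls round the work are solid. World frame = base frame: x ahead of the robot, y to its left, z up, the work surface at z = 0. Lengths are in m, angles in rad, forces in N, time in s.
With the tool pointing down it reaches from about 0.35 to 0.8 m from the base axis. Payload 7.3 kg.
Tool frame: the origin (TCP) lies at the very end of the fingers, on their centre line; the grasp point (between the pads) lies 19 mm behind it; z points along the fingers, y is the line along which they close (so a half turn about z gives the same grasp; the last joint's range is limited). The gripper opens to 85 mm and grips with 20 to 120 N. Pads are 22 mm wide; open, the fingers measure 114 mm over their backs; the gripper's body (76 mm by 85 mm) begins 54 mm behind the grasp point. The pads swing forward as they close: fully open they stand 13 mm farther back than shut.
Start: joints at [1.069, 0.342, 1.524, -0, 1.275, -0.146], TCP at [0.183, 0.492, 0.231] pointing down, gripper open.
Joint ranges: [-2.53, 2.53], [-0.77, 2.02], [0.04, 2.7], [-1, 4.14], [0.28, 2.66], [-3.11, 3.11]. Speed limits (rad/s): [2.57, 2.57, 3.14, 3.14, 3.14, 3.14].

### API

Orientations are given as a unit quaternion [x, y, z, w].
In Python, from bench import telemetry, cams, r, spotter gives the robot as it stands.
- The arm moves only by the tool drive_tool, never from a script. Its argument "rows" is a list of rows, each a list of 3 entries, a list of its own where there are three numbers: the turn, a rotation vector about the tool's x, y, z in degrees, then the shift along the tool's x, y, z in cm, then the opening in per cent of the stroke, from 0 (shut) to 100 (fully open). A call has 1 to 8 rows; each row shifts and turns the commanded pose from where the row before left it, along the tool's axes as they then stand; what a row does not reach is not made up. A row lasts 1/10 s, in which the tool goes at most 50 mm and 8.59 degrees, less where a joint would pass 70% of its speed; a pose out of reach is approached as far as the arm can. A call with a gripper value outside its range is refused whole. The fingers move at their own pace and stop on an object; the grip force is fixed at half the most. Time passes only in rows, so rows that do not move let the fingers close. It gives the time, the measured TCP pose, the force, the opening and the grip force at its end, in the units of the state.
- telemetry.read_state(): the state, without advancing time (a new reading comes with each control period).
- cams.read_camera(name): name is "scene" or "top" or "wrist"; returns a dict with "frame" (400x640x3 uint8, blue, green, red), "fov_y" (degrees; the focal length in pixels is half the picture's height over the tangent of half this angle, whatever the lens; pixels are square), "cx", "cy" (the principal point, pixels), "R" (3x3) and "t" (3): a world point X has camera coordinates R X + t. Camera axes: x right, y down, z forward; pixel columns grow to the right and rows downward; lengths in m; the calibration is good to about 2 mm. A picture is of the moment at which its call begins. There is no depth.
- r.sign_off(): hands the job in; it is judged then, once.
Trained networks look in a picture, given as the dict that the camera call returned (one of the last four; its "shot" number tells which), for a name from the list of things; names that differ only in an ending like _2 or _b are one class to them, and where a whole thing is asked for, a point or a joint stands for the part that bears it (a point fixed in the world has none). Each returns a list of dicts, best first, with "score" (0 to 1); they miss things now and then, are a little off and sometimes report something else, mostly with a low value. They report only what shows in the picture. A call takes as long as a camera call.
- spotter.trace(picture, label): "region" (400x640 bool, what is visible of it) and "at" ([column, row] in pixels, amid what is visible of it).
- spotter.pinpoint(picture, label): "at" ([column, row] in pixels: a listed point, or the origin of a listed thing).
The state is a dict: "time": time; "joint_positions": joint angles; "qvel": joint speeds; "joint_efforts": joint torques, N m; "tool_pos": TCP position; "eef_rot": TCP orientation; "force": force on the tool from outside, world axes, zero at the start; "torque": the same for the moment, N m; "width": finger opening in m; "finger_force": force on a finger pad.
Only numpy, scipy, OpenCV 4.12 (cv2) and the standard library are available. Lean on these libraries where they do the work, as an engineer would, in place of code of your own. Each camera call takes 0.05 s, during which the arm holds its last target. There are 200 camera calls.

### The job

Push the sliding stop of the packing gauge along its rail with the fingertips until its spring plunger drops into the notch of the index clip that has the round knob (not the clip with the flat wing), and leave it seated there. Only push the stop: do not pinch it between the fingers, and leave the packets and other things around it where they are.

Things in the scene. Friction and masses are not known exactly. Their poses are not given: they have to be found in the camera images.
- gauge: Packing gauge fixed to the table: plywood board 175 x 460 x 12 mm. Origin on the table under the rail's middle; y along the rail (roughly to the robot's left), x away from the robot. Aluminium rail x -20 to 20, top z 32 mm; end blocks at y -200 and 180, tops z 46. Behind it (x 22 to 84) a lane, floor z 12, with a 72 mm high end fence at y 215, where the packets stand.
- stop_carriage (a joint): Position of the stop along the gauge's y, in m: its middle is at gauge y = -0.120 + value; travel -0.03 to 0.25. Friction 1 N, drag 25 N per m/s. Riding onto a clip's first ridge takes about 12 N; then the resistance drops as the plunger snaps into the notch; leaving it takes about 10 N. Within 5 mm of a notch's middle the spring pulls the stop in, if nothing is in the way.
- stop_push (a point): Centre of the stop's right-hand face (looks along gauge -y), to be pushed to +y: gauge x 40 mm, height 70, 8 mm to the -y side of the stop's middle. The stop is an upright aluminium plate 16 mm thick across rail and lane (x -22 to 82), top at 95 mm, lower edge over the lane at 16 mm. Its foot on the rail is a block x -22 to 22, 30 mm to each side along y, top with screws at 48 mm.
- stop_plunger (a point): Axis of the stop's spring plunger, on the nose at the robot's side of the stop, in line with the stop's middle along the rail: gauge x = -33 mm, height 25 mm; 12 mm ball at its lower end, black cap at height 67 mm.
- round_clip_notch (a point): Middle of the notch of the clip with the round knob: dark steel clip on the robot's side of the rail, notch between two steel ridges 18 mm apart along the rail, tops at 26 mm height. Its screw, 29 mm nearer the robot, has a round black knob 36 mm across, top at 37 mm. Site at gauge x -33 mm, height 21; axes as the gauge's. The stop is seated when plunger and notch have the same gauge y.
- wing_clip_notch (a point): Middle of the notch of the other clip: the same clip, but its screw has a flat black wing, 56 x 9 mm, top at height 35 mm. Either clip may be the first one along the rail; they are 65 to 120 mm apart.
- row_packet_a_c (a point): Printed carton packet, 31 x 53 x 83 mm, standing in the lane against the fence; a bystander. The point is its centre.
- row_packet_b_c (a point): Printed carton packet, 27 x 60 x 70 mm, standing in the lane next in the row; a bystander. The point is its centre.
- glue_stick_c (a point): Glue stick, 28 mm thick, 94 mm high, standing beyond the right end of the gauge; a bystander. The point is its centre.
- counter_c (a point): Round hand tally counter, 69 x 48 x 20 mm, lying beyond the left end of the gauge; a bystander. The point is its centre.
- wood_stamp_c (a point): Wooden rubber stamp, 22 x 46 x 73 mm, standing behind the gauge; a bystander. The point is its centre.
- marker_c (a point): Felt marker, 16 x 128 x 17 mm, lying behind the gauge; a bystander. The point is its centre.

How it is judged:
By the outcome, as a careful person would: the job done as asked, in the order asked, and still so for the second after the job is handed in, with the robot touching nothing.
It also fails if it takes over 48 s, if anything falls off the work surface, if the arm or the gripper's body presses on something with over 40 N, if the wrist force passes 120 N, or if a joint passes its speed limit or range.

## Working session

There is one attempt and no reset: what is moved stays moved. The work goes in short steps, Python scripts to look and compute and a tool call to move; the robot and the scene stay as the last step left them, time stands still between calls to the robot, and variables do not carry over. Pictures are saved under pics/ and viewed, at most 10 in all, crops included, and the job is handed in when it is done.

Besides the shell and the picture viewer there is one more tool, called as name(argument=value, ...) on one line, values as JSON. drive_tool: Moves the arm, as the interface text tells. Its arguments: {"type":"object","properties":{"rows":{"type":"array"}},"required":["rows"]}

```bash
mkdir -p pics; cat > h.py <<'E'
import numpy as np, cv2
from scipy.spatial.transform import Rotation as Ro
from bench import telemetry, cams, r, spotter
def ray(p,uv):
    f=200/np.tan(np.radians(p["fov_y"])/2);R=np.array(p["R"]);t=np.array(p["t"])
    d=R.T@np.array([(uv[0]-p["cx"])/f,(uv[1]-p["cy"])/f,1]);return -R.T@t,d
def atz(p,uv,z):
    c,d=ray(p,uv);return c+d*(z-c[2])/d[2]
def proj(p,X):
    f=200/np.tan(np.radians(p["fov_y"])/2);c=np.array(p["R"])@X+p["t"];return np.array([p["cx"]+f*c[0]/c[2],p["cy"]+f*c[1]/c[2]])
def tri(ps,uvs):
    A=np.zeros((3,3));b=np.zeros(3)
    for p,uv in zip(ps,uvs):
        c,d=ray(p,uv);d/=np.linalg.norm(d);P=np.eye(3)-np.outer(d,d);A+=P;b+=P@c
    return np.linalg.solve(A,b)
E
python3 - <<'E'
from h import *
P={n:cams.read_camera(n) for n in("top","scene")}
for n in P: cv2.imwrite(f"pics/{n}0.png",P[n]["frame"])
for l,z in [("gauge",0),("stop_push",.07),("stop_plunger",.025),("round_clip_notch",.021),("wing_clip_notch",.021),("row_packet_a_c",.0535),("row_packet_b_c",.047)]:
    u=[]
    for n in P:
        o=spotter.pinpoint(P[n],l)
        print(l,n,[(np.round(q["at"]),round(q["score"],2),np.round(atz(P[n],q["at"],z),3)) for q in o[:2]])
        if o:u.append((P[n],o[0]["at"]))
    if len(u)==2: print("   tri",tri(*zip(*u)).round(4))
s=telemetry.read_state();print(s["time"],s["tool_pos"],s["eef_rot"],s["width"])
E
```

```text
gauge top [(array([296., 225.]), 0.7, array([0.532, 0.095, 0.   ]))]
gauge scene [(array([309., 228.]), 0.64, array([0.526, 0.076, 0.   ]))]
   tri [ 0.5362  0.0958 -0.0202]
stop_push top [(array([355., 213.]), 0.7, array([ 0.553, -0.066,  0.07 ]))]
stop_push scene [(array([341., 234.]), 0.6, array([ 0.541, -0.057,  0.07 ]))]
   tri [ 0.5452 -0.0624  0.0748]
stop_plunger top [(array([344., 247.]), 0.9, array([ 0.468, -0.036,  0.025]))]
stop_plunger scene [(array([312., 254.]), 0.95, array([ 0.468, -0.037,  0.025]))]
   tri [ 0.4682 -0.0362  0.0244]
round_clip_notch top [(array([342., 243.]), 0.59, array([ 0.479, -0.031,  0.021])), (array([272., 232.]), 0.54, array([0.509, 0.162, 0.021]))]
round_clip_notch scene [(array([286., 202.]), 0.81, array([0.512, 0.183, 0.021]))]
   tri [ 0.4397 -0.0137  0.1897]
wing_clip_notch top [(array([302., 235.]), 0.68, array([0.502, 0.079, 0.021]))]
wing_clip_notch scene [(array([294., 226.]), 0.83, array([0.482, 0.083, 0.021]))]
   tri [0.4925 0.082  0.0195]
row_packet_a_c top [(array([235., 192.]), 0.62, array([0.614, 0.262, 0.054])), (array([246., 196.]), 0.42, array([0.605, 0.232, 0.054]))]
row_packet_a_c scene [(array([299., 169.]), 0.63, array([0.603, 0.264, 0.053])), (array([309., 226.]), 0.29, array([0.499, 0.027, 0.053]))]
   tri [0.6087 0.264  0.0526]
row_packet_b_c top [(array([245., 195.]), 0.58, array([0.609, 0.237, 0.047]))]
row_packet_b_c scene [(array([302., 173.]), 0.74, array([0.605, 0.252, 0.047]))]
   tri [0.6018 0.2358 0.0592]
0.8 [0.18287334 0.49215345 0.23134658] [1.76977338e-01 9.84214924e-01 7.01175656e-05 9.53208127e-06] 0.08483025890442539
```

```bash
python3 - <<'E'
import cv2
for n,(a,b,c,d) in {"top":(130,300,200,420),"scene":(120,320,220,400)}.items():
    i=cv2.imread(f"pics/{n}0.png")[a:b,c:d]; cv2.imwrite(f"pics/{n}0c.png",cv2.resize(i,None,fx=3,fy=3,interpolation=cv2.INTER_CUBIC)if n=="scene" else cv2.resize(i,None,fx=3.5,fy=3.5,interpolation=cv2.INTER_CUBIC))
E
```

```text
(no output)
```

View pics/top0c.png

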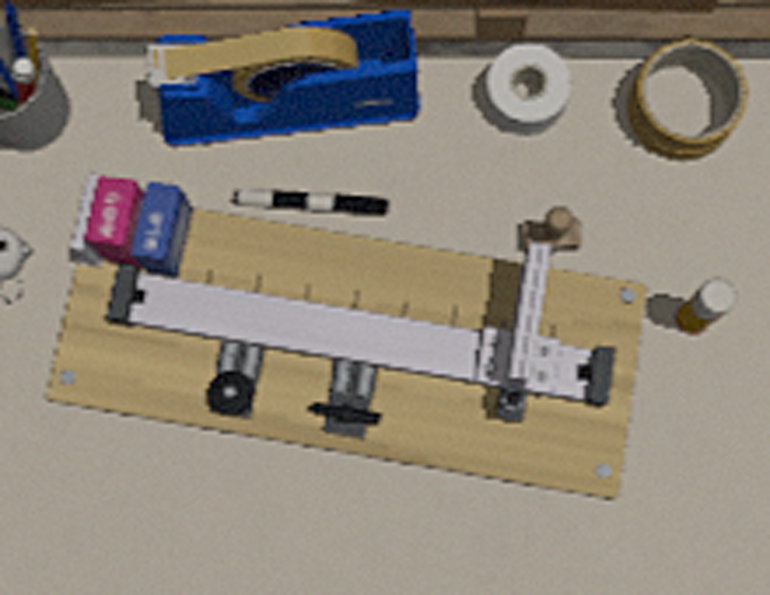

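View pics/scene0c.png

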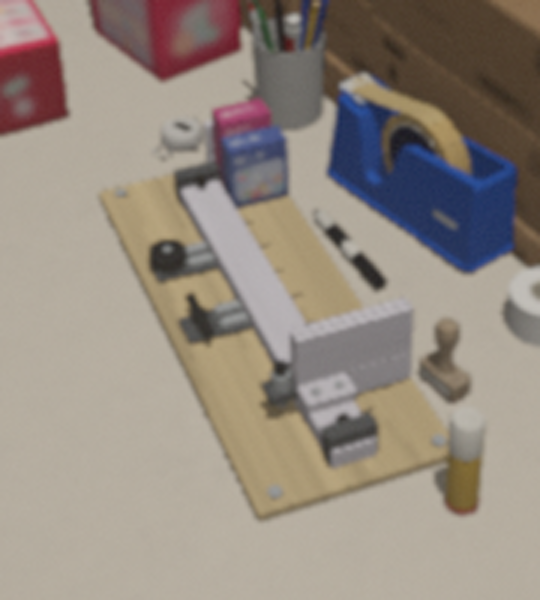

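The top view shows the stop at about (348,228), the wing clip at about (299,245) and the round-knob clip at about (266,240). The round clip is therefore the farther one, and the stop has to pass over the wing clip first. The packets stand at the far left end.

```bash
python3 - <<'E'
from h import *
p=cams.read_camera("top");q=cams.read_camera("scene")
g=lambda x,y,z:atz(p,(200+x/3.5,130+y/3.5),z)
k=lambda x,y,z:atz(q,(220+x/3,120+y/3),z)
A=g(123,294,.046);B=g(599,375,.046);d=A-B;print(A,B,np.linalg.norm(d))
yaw=np.arctan2(-d[0],d[1]);print("yaw",np.degrees(yaw))
s1=g(67,377,.012);s2=g(603,470,.012);d2=s1-s2;print("yaw screws",np.degrees(np.arctan2(-d2[0],d2[1])))
yaw=np.arctan2(-d[0],d[1])
ey=np.array([-np.sin(yaw),np.cos(yaw),0]);ex=np.array([np.cos(yaw),np.sin(yaw),0])
O=B+ey*.2*np.linalg.norm(d)/.38;O[2]=0;print("O",O)
for n,X in dict(knobtop=g(231,392,.037),wingtop=g(345,412,.035),knobsc=k(168,255,.037),wingsc=k(200,315,.033),plcaptop=g(512,396,.067),pl=np.array([.4682,-.0362,.0244]),platetop=g(535,290,.095),pkb=g(155,270,.012)).items(): print(n,X.round(4),"gauge",((X-O)@ex).round(4),((X-O)@ey).round(4))
s=telemetry.read_state();print(s["force"],Ro.from_quat(s["eef_rot"]).as_matrix().round(3))
E
```

```text
[0.55467102 0.26069842 0.046     ] [ 0.49206266 -0.10951469  0.046     ] 0.37546977688188765
yaw -9.598721736721371
yaw screws -9.613645141529522
O [0.52501443 0.08533431 0.        ]
knobtop [0.4791 0.1749 0.037 ] gauge -0.0602 0.0807
wingtop [0.4641 0.0863 0.035 ] gauge -0.0602 -0.0092
knobsc [0.4754 0.1691 0.037 ] gauge -0.0629 0.0743
wingsc [0.4623 0.0836 0.033 ] gauge -0.0615 -0.0122
plcaptop [ 0.473  -0.0406  0.067 ] gauge -0.0303 -0.1329
pl [ 0.4682 -0.0362  0.0244] gauge -0.0358 -0.1293
platetop [ 0.5487 -0.0567  0.095 ] gauge 0.047 -0.1361
pkb [0.5814 0.2427 0.012 ] gauge 0.0294 0.1646
[-0.17678076  0.11879763  0.68952882] [[-0.937  0.348  0.   ]
 [ 0.348  0.937  0.   ]
 [-0.     0.    -1.   ]]
```

drive_tool(rows=[[[0,0,-5.4],[0,0,0],0],[[0,0,-5.4],[0,0,0],0],[[0,0,0],[-3,-3.5,0],0],[[0,0,0],[-3,-3.5,0],0],[[0,0,0],[-3,-3.5,0],0],[[0,0,0],[-3,-3.5,0],0],[[0,0,0],[-3,-3.5,0],0],[[0,0,0],[-3,-3.5,0],0]])

```text
time: 1.7
tool_pos: [0.326, 0.2535, 0.2316]
eef_rot: [0.083, 0.997, 0.0, 0.0]
force: [1.0, 0.4, -0.5]
width: -0.0002
finger_force: 0.0
```

drive_tool(rows=[[[0,0,0],[-3,-3.5,0],0],[[0,0,0],[-3,-3.5,0],0],[[0,0,0],[-3,-3.5,0],0],[[0,0,0],[-3,-3.5,0],0],[[0,0,0],[-3,-3.5,0],0],[[0,0,0],[-3,-3.5,0],0],[[0,0,0],[-3,-3.5,0],0],[[0,0,0],[0,0,0],0]])

```text
time: 2.5
tool_pos: [0.494, -0.026, 0.231]
eef_rot: [0.086, 0.996, -0.001, 0.001]
force: [1.1, 0.6, 0.2]
width: 0.0002
finger_force: 0.0
```

```bash
cat >> h.py <<'E'
yaw=np.radians(-9.6)
ey=np.array([-np.sin(yaw),np.cos(yaw),0]);ex=np.array([np.cos(yaw),np.sin(yaw),0])
O=np.array([.525,.0853,0])
def G(X): X=np.array(X)-O;return np.array([X@ex,X@ey,X[2]]).round(4)
def st():
    s=telemetry.read_state();M=Ro.from_quat(s["eef_rot"]).as_matrix()
    print("t",s["time"],"gauge tcp",G(s["tool_pos"]),"tool y in gauge",(M[:,1]@ex).round(4),"F y",(np.array(s["force"])@ey).round(2),np.round(s["force"],1),"w",s["width"])
E
python3 - <<'E'
from h import *
st();p=cams.read_camera("wrist");cv2.imwrite("pics/w1.png",p["frame"])
for l,z in [("stop_push",.07),("stop_plunger",.025),("round_clip_notch",.021),("wing_clip_notch",.021)]:
    print(l,[(np.round(q["at"]),round(q["score"],2),G(atz(p,q["at"],z))) for q in spotter.pinpoint(p,l)[:2]])
E
```

```text
t 2.5 gauge tcp [-0.012  -0.1149  0.231 ] tool y in gauge 0.0047 F y 0.77 [1.1 0.6 0.2] w 0.00020103824329627953
stop_push [(array([297., 234.]), 0.63, array([ 0.0419, -0.1395,  0.07  ]))]
stop_plunger [(array([303., 148.]), 0.88, array([-0.0307, -0.1346,  0.025 ]))]
round_clip_notch [(array([524., 146.]), 0.79, array([-0.0303,  0.0837,  0.021 ]))]
wing_clip_notch [(array([431., 142.]), 0.67, array([-0.0346, -0.0087,  0.021 ]))]
```

View pics/w1.png

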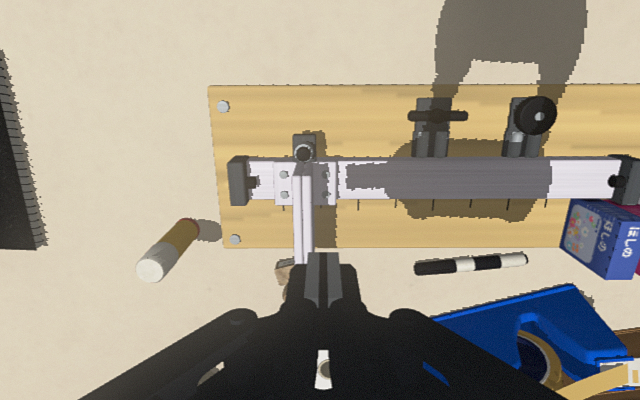

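The wrist view shows the plate at column 302, the wing clip at 432 and the round clip at about 524. The closed fingers hang in front of the stop plate. Next I'll shift to its right-hand side and go down.

drive_tool(rows=[[[0,0,0],[-2.5,-3.5,0],0],[[0,0,0],[-2.6,-3.6,0],0],[[0,0,0],[0,0,3.5],0],[[0,0,0],[0,0,4],0],[[0,0,0],[0,0,4],0],[[0,0,0],[0,0,4],0],[[0,0,0],[0,0,1.5],0],[[0,0,0],[0,0,0],0]])

```text
time: 3.55
tool_pos: [0.5284, -0.0981, 0.0593]
eef_rot: [0.083, 0.997, 0.001, -0.002]
force: [-0.5, -0.3, -0.5]
width: 0.0004
finger_force: 0.0
```

```bash
python3 - <<'E'
from h import *
st();p=cams.read_camera("wrist");cv2.imwrite("pics/w2.png",p["frame"])
for l,z in [("stop_push",.07),("stop_plunger",.025),("round_clip_notch",.021),("wing_clip_notch",.021)]:
    print(l,[(np.round(q["at"]),round(q["score"],2),G(atz(p,q["at"],z))) for q in spotter.pinpoint(p,l)[:2]])
E
```

```text
t 3.55 gauge tcp [ 0.0339 -0.1802  0.0593] tool y in gauge -0.0021 F y -0.35 [-0.5 -0.3 -0.5] w 0.0004285456752288961
stop_push [(array([416., 300.]), 0.94, array([ 0.0413, -0.1403,  0.07  ]))]
stop_plunger [(array([421., 118.]), 0.67, array([-0.031 , -0.1328,  0.025 ]))]
round_clip_notch []
wing_clip_notch []
```

View pics/w2.png

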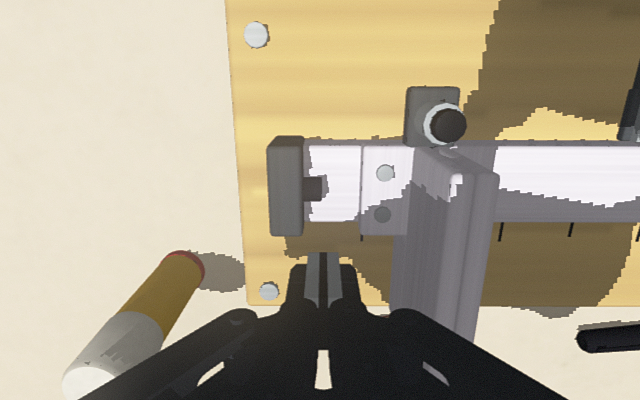

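drive_tool(rows=[[[0,0,0],[-0.8,0,0],0],[[0,0,0],[0,1,0],0],[[0,0,0],[0,1,0],0],[[0,0,0],[0,0.5,0],0],[[0,0,0],[0,0.5,0],0],[[0,0,0],[0,0.5,0],0],[[0,0,0],[0,0.5,0],0],[[0,0,0],[0,0,0],0]])

```text
time: 4.6
tool_pos: [0.5447, -0.0611, 0.0613]
eef_rot: [0.083, 0.997, 0.0, -0.0]
force: [-0.5, -0.9, -0.4]
width: 0.0001
finger_force: 0.0
```

```bash
python3 - <<'E'
from h import *
st();p=cams.read_camera("wrist");cv2.imwrite("pics/w3.png",p["frame"])
for l,z in [("stop_push",.07),("stop_plunger",.025),("round_clip_notch",.021),("wing_clip_notch",.021)]:
    print(l,[(np.round(q["at"]),round(q["score"],2),G(atz(p,q["at"],z))) for q in spotter.pinpoint(p,l)[:2]])
E
```

```text
t 4.6 gauge tcp [ 0.0438 -0.1411  0.0613] tool y in gauge -0.0006 F y -1.0 [-0.5 -0.9 -0.4] w 9.160309582484217e-05
stop_push [(array([358., 277.]), 0.94, array([ 0.0413, -0.1261,  0.07  ]))]
stop_plunger [(array([368.,  96.]), 0.63, array([-0.031 , -0.1196,  0.025 ])), (array([358., 279.]), 0.38, array([ 0.0694, -0.1209,  0.025 ]))]
round_clip_notch [(array([370.,  96.]), 0.35, array([-0.0307, -0.1183,  0.021 ]))]
wing_clip_notch [(array([595.,  95.]), 0.92, array([-0.0313, -0.0073,  0.021 ]))]
```

drive_tool(rows=[[[0,0,0],[0,1.2,0],0],[[0,0,0],[0,1.2,0],0],[[0,0,0],[0,1.2,0],0],[[0,0,0],[0,1.2,0],0],[[0,0,0],[0,1.2,0],0],[[0,0,0],[0,1.2,0],0],[[0,0,0],[0,1.2,0],0],[[0,0,0],[0,0,0],0]])

```text
time: 5.65
tool_pos: [0.5586, 0.0232, 0.0613]
eef_rot: [0.083, 0.997, 0.001, -0.0]
force: [-0.3, -0.4, -0.4]
width: 0.0
finger_force: 0.0
```

```bash
python3 - <<'E'
from h import *
st();p=cams.read_camera("wrist");cv2.imwrite("pics/w4.png",p["frame"])
for l,z in [("stop_push",.07),("stop_plunger",.025),("round_clip_notch",.021),("wing_clip_notch",.021)]:
    print(l,[(np.round(q["at"]),round(q["score"],2),G(atz(p,q["at"],z))) for q in spotter.pinpoint(p,l)[:2]])
E
```

```text
t 5.65 gauge tcp [ 0.0434 -0.0556  0.0613] tool y in gauge -0.0018 F y -0.4 [-0.3 -0.4 -0.4] w 1.947100370795601e-05
stop_push [(array([362., 278.]), 0.89, array([ 0.0411, -0.039 ,  0.07  ]))]
stop_plunger [(array([370.,  97.]), 0.84, array([-0.0311, -0.0329,  0.025 ]))]
round_clip_notch [(array([608.,  95.]), 0.69, array([-0.032 ,  0.0846,  0.021 ]))]
wing_clip_notch [(array([416.,  95.]), 0.65, array([-0.0319, -0.0099,  0.021 ])), (array([488., 317.]), 0.17, array([0.0976, 0.0445, 0.021 ]))]
```

View pics/w4.png

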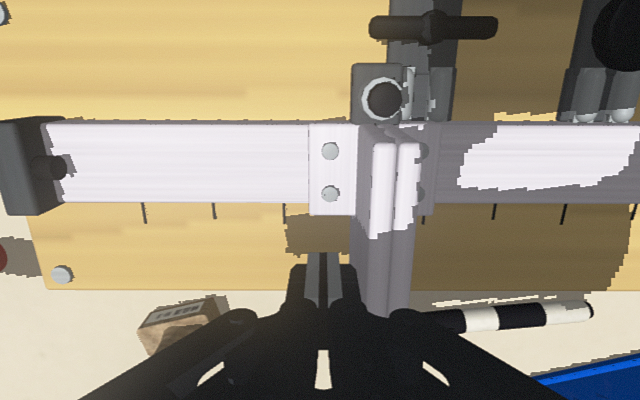

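The wrist view shows the plunger cap at (380,97), just before the wing clip (about 416), with the round clip at the right edge (about 608). I'll push on over the wing clip.

drive_tool(rows=[[[0,0,0],[0,1.0,0],0],[[0,0,0],[0,1.0,0],0],[[0,0,0],[0,1.0,0],0],[[0,0,0],[0,1.0,0],0],[[0,0,0],[0,1.0,0],0],[[0,0,0],[0,1.0,0],0],[[0,0,0],[0,1.0,0],0],[[0,0,0],[0,0,0],0]])

```text
time: 6.7
tool_pos: [0.5705, 0.0919, 0.0613]
eef_rot: [0.083, 0.997, 0.001, 0.0]
force: [0.2, 0.5, 0.1]
width: -0.0001
finger_force: 0.0
```

```bash
python3 - <<'E'
from h import *
st();p=cams.read_camera("wrist");cv2.imwrite("pics/w5.png",p["frame"])
for l,z in [("stop_push",.07),("stop_plunger",.025),("round_clip_notch",.021),("wing_clip_notch",.021)]:
    print(l,[(np.round(q["at"]),round(q["score"],2),G(atz(p,q["at"],z))) for q in spotter.pinpoint(p,l)[:2]])
E
```

```text
t 6.7 gauge tcp [0.0438 0.0141 0.0613] tool y in gauge -0.0016 F y 0.49 [0.2 0.5 0.1] w -0.00011487980204580097
stop_push [(array([359., 275.]), 0.62, array([0.0403, 0.0294, 0.07  ])), (array([274.,  92.]), 0.45, array([-0.0343, -0.0037,  0.07  ]))]
stop_plunger [(array([369.,  95.]), 0.62, array([-0.0316,  0.0361,  0.025 ]))]
round_clip_notch [(array([466.,  99.]), 0.71, array([-0.0296,  0.0847,  0.021 ]))]
wing_clip_notch [(array([276.,  94.]), 0.65, array([-0.0317, -0.009 ,  0.021 ]))]
```

View pics/w5.png

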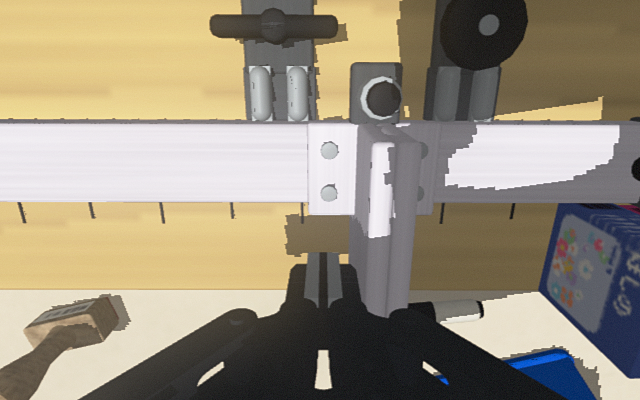

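The wrist view shows the stop past the wing clip, with the plunger at column 369. The round clip's ridges are at about 448 and 484, so the notch is at 466, about 48.5 mm ahead. I'll push 4 cm to the first ridge, then go in fine steps.

drive_tool(rows=[[[0,0,0],[0,1.0,0],0],[[0,0,0],[0,1.0,0],0],[[0,0,0],[0,0.8,0],0],[[0,0,0],[0,0.4,0],0],[[0,0,0],[0,0.4,0],0],[[0,0,0],[0,0.3,0],0],[[0,0,0],[0,0.2,0],0],[[0,0,0],[0,0,0],0]])

```text
time: 7.75
tool_pos: [0.5773, 0.1312, 0.0613]
eef_rot: [0.083, 0.997, 0.0, 0.0]
force: [0.2, 0.2, -0.1]
width: -0.0002
finger_force: 0.0
```

```bash
python3 - <<'E'
from h import *
st();p=cams.read_camera("wrist")
for l,z in [("stop_push",.07),("stop_plunger",.025),("round_clip_notch",.021)]:
    print(l,[(np.round(q["at"]),round(q["score"],2),G(atz(p,q["at"],z))) for q in spotter.pinpoint(p,l)[:2]])
E
```

```text
t 7.75 gauge tcp [0.0439 0.054  0.0613] tool y in gauge -0.0004 F y 0.2 [ 0.2  0.2 -0.1] w -0.00023589387432117385
stop_push [(array([359., 278.]), 0.78, array([0.0417, 0.0694, 0.07  ]))]
stop_plunger [(array([370.,  95.]), 0.67, array([-0.0312,  0.0766,  0.025 ]))]
round_clip_notch []
```

drive_tool(rows=[[[0,0,0],[0,0.2,0],0],[[0,0,0],[0,0,0],0]])

```text
time: 8.15
tool_pos: [0.5775, 0.1328, 0.0614]
eef_rot: [0.083, 0.997, 0.0, 0.0]
force: [-0.4, -0.2, -0.9]
width: 0.0003
finger_force: 0.0
```

drive_tool(rows=[[[0,0,0],[0,0.2,0],0],[[0,0,0],[0,0,0],0]])

```text
time: 8.35
tool_pos: [0.5779, 0.1347, 0.0613]
eef_rot: [0.083, 0.997, 0.0, 0.0]
force: [-0.2, 0.0, 0.1]
width: 0.0003
finger_force: 0.0
```

```bash
python3 - <<'E'
from h import *
st();p=cams.read_camera("wrist");cv2.imwrite("pics/w6.png",p["frame"])
for l,z in [("stop_push",.07),("stop_plunger",.025),("round_clip_notch",.021)]:
    print(l,[(np.round(q["at"]),round(q["score"],2),G(atz(p,q["at"],z))) for q in spotter.pinpoint(p,l)[:2]])
E
```

```text
t 8.35 gauge tcp [0.0439 0.0575 0.0613] tool y in gauge -0.0004 F y -0.02 [-0.2  0.   0.1] w 0.00028237560219611943
stop_push [(array([368., 278.]), 0.84, array([0.0417, 0.0768, 0.07  ]))]
stop_plunger [(array([379.,  96.]), 0.93, array([-0.0311,  0.0845,  0.025 ]))]
round_clip_notch []
```

View pics/w6.png

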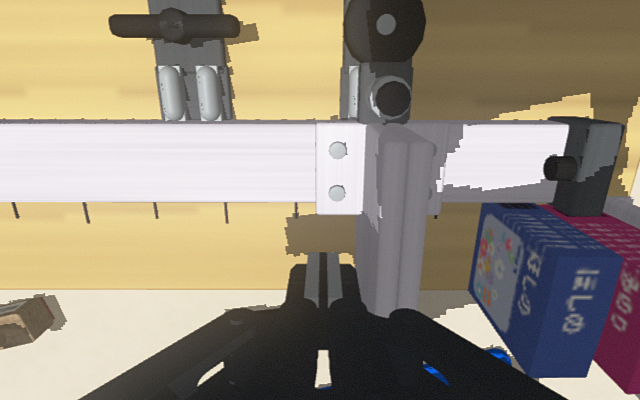

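The stop jumped ahead on its own to 0.0845 (notch at 0.0846) and left the fingers clear. The plunger is at column 379, between the round clip's ridges. I'll back off, lift and verify.

drive_tool(rows=[[[0,0,0],[0,-1,0],0],[[0,0,0],[0,-1.5,0],0],[[0,0,0],[0,0,-3],0],[[0,0,0],[0,0,-4],0],[[0,0,0],[0,0,-4],0],[[0,0,0],[0,0,-4],0],[[0,0,0],[-4,0,0],0],[[0,0,0],[0,0,0],0]])

```text
time: 9.35
tool_pos: [0.6163, 0.1007, 0.2123]
eef_rot: [0.085, 0.996, -0.0, 0.002]
force: [0.1, 0.9, -0.6]
width: -0.0002
finger_force: 0.0
```

```bash
python3 - <<'E'
from h import *
st();p=cams.read_camera("wrist");cv2.imwrite("pics/w7.png",p["frame"])
for l,z in [("stop_push",.07),("stop_plunger",.025),("round_clip_notch",.021),("wing_clip_notch",.021)]:
    print(l,[(np.round(q["at"]),round(q["score"],2),G(atz(p,q["at"],z))) for q in spotter.pinpoint(p,l)[:2]])
E
```

```text
t 9.35 gauge tcp [0.0874 0.0304 0.2123] tool y in gauge 0.0018 F y 0.93 [ 0.1  0.9 -0.6] w -0.00022791000278937526
stop_push [(array([384., 128.]), 0.88, array([0.0425, 0.0782, 0.07  ]))]
stop_plunger [(array([384.,  35.]), 0.87, array([-0.0291,  0.0824,  0.025 ]))]
round_clip_notch [(array([387.,  35.]), 0.75, array([-0.0301,  0.0852,  0.021 ])), (array([518., 143.]), 0.16, array([0.0623, 0.2127, 0.021 ]))]
wing_clip_notch [(array([279.,  29.]), 0.58, array([-0.0347, -0.007 ,  0.021 ]))]
```

View pics/w7.png

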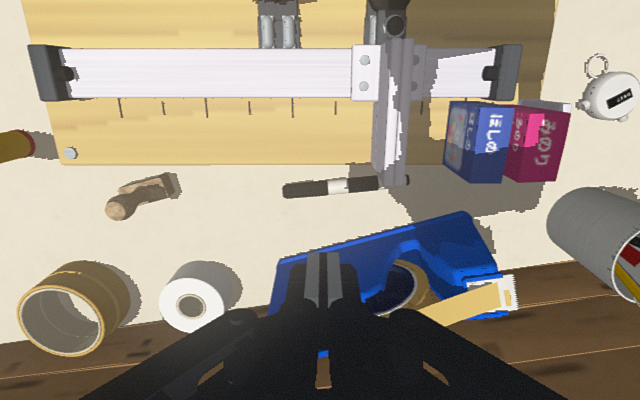

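The view shows the stop at the round clip (plunger at column 384–387, notch at 387). The packets are in place and the arm is clear.

```bash
python3 -c "
from bench import r
print(r.sign_off())"
```

```text
the job is handed in; nothing more can be done
None
```

The stop is seated in the round-knob clip's notch: the last camera check put the plunger within about 3 mm of the notch's middle. It was only pushed, and the job is handed in with the arm clear and the packets where they stood.

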